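Shut and bolt the pocket-finds box

TASK

Lock up the steel pocket-finds box on the counter: gently push its sliding lid fully shut, then keep the flat spring safety catch pressed down with one fingertip while the other fingertip pushes the bolt fully home through the loop on the lid, and let go so that the catch springs back up. Only push and press with the fingers; pick nothing up and leave the stamp, the spool and the pin tin beside the box where they stand.

Things in the scene. Friction and masses are not known exactly. Their poses are not given: they have to be found in the camera images.
- finds_box: dark steel box fixed to the counter, 60 mm high. Origin on the counter, z up, x away from the robot at yaw 0, y left; spans x -85..85, y -115..137 mm. Right part (y -115..0): open compartment with a grey sliding lid. Left part: flat deck, top at z 60, carrying bolt and catch. All positions below are in this frame, in mm
- lid (a joint): how far the lid is open, m: 0 = fully shut (hard stop), at most 0.070; it opens toward -x, 2 N friction, stays where left. A 4 mm sheet, top at z 62, with a lip along its front edge and a steel loop for the bolt (posts 15 mm apart, top z 86; at x 25, y -20 when shut). The bolt passes the loop only if the lid is within 3 mm of shut
- lid_lip (a point): middle of the top edge of the lip's front face, which looks to -x and is pushed toward +x to shut the lid. Lip 80 mm long (y), 6 mm thick (x), from z 60 to 86. Point at (-85 - lid opening, -57.5, 86). Nothing stands in front of the lip
- bolt (a joint): travel of the bolt, m: 0 = drawn back (start), 0.040 = fully home (hard stop); slides toward -y, 2 N friction. Locked unless the catch is down 7 mm or more; if the catch comes up part-way the bolt locks there. From 0.037 on the catch is free to spring up and then locks the bolt home
- bolt_tab (a point): middle of the top edge of the +y face of the upright tab at the bolt's rear end; push this face toward -y. Tab 30 mm wide (x), 10 thick (y), z 64 to 100. Point at (25, 85 - bolt travel, 100). Behind it (+y) is only the flat deck. A 9 mm rod runs from it to -y; a fin (z 71..79), 9 to 15 mm ahead of the tab's middle, reaches from the rod to x -18
- catch (a joint): how far the spring catch is pressed straight down, m: 0 = up, 0.012 = bottomed. The spring takes 2 N to start, 8 N at the bottom, and lifts the catch when let go. Bolt is free at 0.007 and more
- catch_top (a point): centre of the top of the catch, a flat ribbed steel bar 26 mm wide (x), 116 long (y 16.5..132.5), parallel to the bolt; point at (-35, 74.5, 80) when up. Its centre line is 60 mm from the bolt's line (x 25), toward -x. A finger can slide along it while pressing. Three small teeth on its +x side (x -20..-8, z up to 78) stop the bolt's fin
- stamp: bystander: wooden rubber stamp, 28x54x71 mm, standing left of the box; origin at its underside, z up
- spool: bystander: white thread spool, 28 mm across, 42 mm high, standing left of the box; origin at its underside, z up
- tin: bystander: open round tin of pins, 69 mm across, 20 mm high, right of the box; origin at its underside, z up

How it is judged (in metres and radians):
On the way, in this order (a step that is already met when the one before it is completed fails the run):
1. the lid is pushed fully shut (value of joint lid below 0.003 m and value of joint bolt below 0.006 m), for 0.2 s.
2. the bolt is on its way while the fingers hold the catch down (value of joint lid below 0.004 m and value of joint each of catch, bolt above 0.006 m and value of joint bolt below 0.034 m and contact force between the fingers and catch above 0.5 N), for 0.05 s.
At the end, for the whole second after the job is handed in: the lid is within 3 mm of shut, the bolt is at least 35 mm of its 40 mm home, the catch has sprung back up (within 2 mm), and the stamp, spool and tin stand upright within 20 mm of where they stood (value of joint lid below 0.003 m and value of joint bolt above 0.035 m and value of joint catch below 0.002 m and distance of each of stamp, spool, tin from where it was at the start of the episode below 0.02 m and angle between each of stamp, spool, tin's own z axis and vertical below 0.5 rad); the robot touches nothing.
It fails at once if a bystander (stamp, spool, tin) is lifted, moved more than 20 mm or tipped (not (distance of each of stamp, spool, tin from where it was at the start of the episode below 0.02 m and angle between each of stamp, spool, tin's own z axis and vertical below 0.5 rad)).
It fails at once if the lid, bolt or catch is squeezed or rammed with more than 60 N (contact force between the fingers and lid above 60 N or contact force between the fingers and bolt above 60 N or contact force between the fingers and catch above 60 N).
It also fails if it takes over 42 s, if anything falls off the work surface, if the arm or the gripper's body presses on something with over 40 N, if the wrist force passes 120 N, or if a joint passes its speed limit or range.

ROBOT

A 6-joint arm with a two-finger parallel gripper is mounted at the origin on a cart in front of the work surface, level with it; the furniture and walls round the work are solid. World frame = base frame: x ahead of the robot, y to its left, z up, the work surface at z = 0. Lengths are in mm, angles in rad, forces in N, time in s.
With the tool pointing down it reaches from about 300 to 850 mm from the base axis. Payload 4.2 kg.
Tool frame: the origin (TCP) lies between the finger pads; the fingertips stand 17 mm ahead of it and the grasp point (between the pads) lies 2 mm behind it; z points along the fingers, y is the line along which they close (so a half turn about z gives the same grasp; the last joint's range is limited). The gripper opens to 91 mm and grips with 3 to 60 N. Pads are 32 mm wide; open, the fingers measure 118 mm over their backs; the gripper's body (76 mm by 178 mm) begins 60 mm behind the grasp point.
Start: joints at [1.09, 0.32, 1.565, -0, 1.257, -0.02], TCP at [255.686, 515.04, 230.976] pointing down, gripper open.
Joint ranges: [-3.11, 3.11], [-0.84, 2.01], [0.21, 2.61], [-1.34, 4.49], [0.05, 2.63], [-2.56, 2.56]. Speed limits (rad/s): [2.57, 2.57, 3.14, 3.14, 3.14, 3.14].

INTERFACE

Orientations are given as a rotation vector (axis times angle).
In Python, from station import arm, viewer, sign_off gives the robot as it stands.
- The arm moves only by the tool servo_tool, never from a script. Its argument "commands" is a list of rows, each a list of 3 entries, a list of its own where there are three numbers: the shift along the tool's x, y, z in mm, then the turn, a rotation vector about the tool's x, y, z in rad, then the closure, from -1 (fully open) to 1 (shut). A call has 1 to 12 rows; each row is the pose to reach, as a shift and turn from the pose commanded when the call began, along the tool's axes at that moment; what a row does not reach only later rows make up. A row lasts 1/10 s, in which the tool goes at most 50 mm and 8.59 degrees, less where a joint would pass 70% of its speed; a pose out of reach is approached as far as the arm can. A call with a gripper value outside its range is refused whole. The fingers move at their own pace and stop on an object; the grip force is fixed at half the most. Time passes only in rows, so rows that repeat a pose let the fingers close. It gives the time, the measured TCP pose, the force, the opening and the grip force at its end, in the units of the state.
- arm.get_obs(): the state, without advancing time (a new reading comes with each control period).
- viewer.grab_frame(name): name is "scene" or "top" or "wrist"; returns the picture (384x512x3 uint8, red, green, blue); there is no depth.
- viewer.calibration(name): a dict with "camera_matrix" (3x3 intrinsics, pixels), "rvec" (rotation vector, rad) and "tvec" (3), from world to camera coordinates, as OpenCV has them. Camera axes: x right, y down, z forward; pixel columns grow to the right and rows downward; lengths in mm; the calibration is good to about 2 mm. A picture is of the moment at which its call begins: read the wrist's pose just before it. calibration takes no time and is no camera call; for the wrist camera it gives the pose at the moment of the call.
- sign_off(): hands the job in; it is judged then, once.
The state is a dict: "time": time; "joints": joint angles; "dq": joint speeds; "tau": joint torques, N m; "position": TCP position; "ee_rot": TCP orientation; "ft_force": force on the tool from outside, world axes, zero at the start; "wrist_torque": the same for the moment, N m; "width": finger opening in mm; "grip_force": force on a finger pad.
Only numpy, scipy, OpenCV 4.12 (cv2) and the standard library are available. Lean on these libraries where they do the work, as an engineer would, in place of code of your own. Each camera call takes 0.05 s, during which the arm holds its last target. There are 200 camera calls.

## Working session

There is one attempt and no reset: what is moved stays moved. The work goes in short steps, Python scripts to look and compute and a tool call to move; the robot and the scene stay as the last step left them, time stands still between calls to the robot, and variables do not carry over. Pictures are saved under pics/ and viewed, at most 10 in all, crops included, and the job is handed in when it is done.

Besides the shell and the picture viewer there is one more tool, called as name(argument=value, ...) on one line, values as JSON. servo_tool: Moves the arm, as the interface text tells. Its arguments: {"type":"object","properties":{"commands":{"type":"array","items":{"type":"array"}}},"required":["commands"]}

```bash
mkdir -p pics
python3 - <<'E'
from station import arm, viewer
import cv2
o=arm.get_obs();print({k:o[k] for k in('time','position','ee_rot','width','ft_force')})
for n in('scene','top'):
    im=viewer.grab_frame(n);cv2.imwrite(f'pics/{n}.png',cv2.resize(im[:,:,::-1],(800,600),interpolation=cv2.INTER_CUBIC));cv2.imwrite(f'{n}0.png',im[:,:,::-1]);print(n,viewer.calibration(n))
E
```

```text
{'time': 0.0, 'position': array([255.48092394, 514.60904611, 230.10459992]), 'ee_rot': array([-7.17377424e-01, -3.05816738e+00,  2.68722761e-03]), 'width': 91.16816003462225, 'ft_force': array([ 0.05380446,  0.02317241, -0.67619855])}
scene {'camera_matrix': array([[363.07393258,   0.        , 256.42143571],
       [  0.        , 363.07393258, 191.20978535],
       [  0.        ,   0.        ,   1.        ]]), 'rvec': array([ 0.74941557, -2.64650644,  1.04156219]), 'tvec': array([537.79496765, 314.19649797, 777.22526142])}
top {'camera_matrix': array([[438.88108179,   0.        , 258.94807398],
       [  0.        , 438.88108179, 186.54472092],
       [  0.        ,   0.        ,   1.        ]]), 'rvec': array([ 2.15830989, -2.19618765,  0.0711628 ]), 'tvec': array([  -1.3013114 ,  630.12943367, 1166.07572234])}
```

View pics/scene.png

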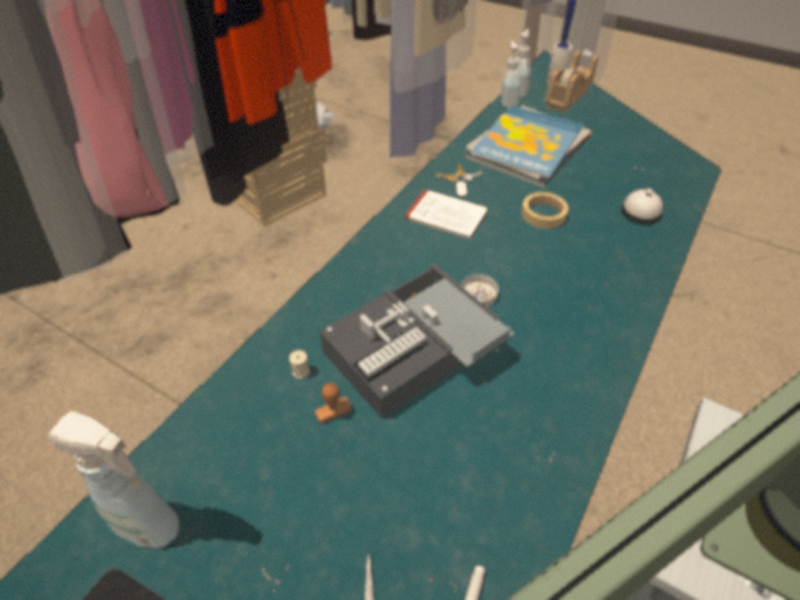

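View pics/top.png

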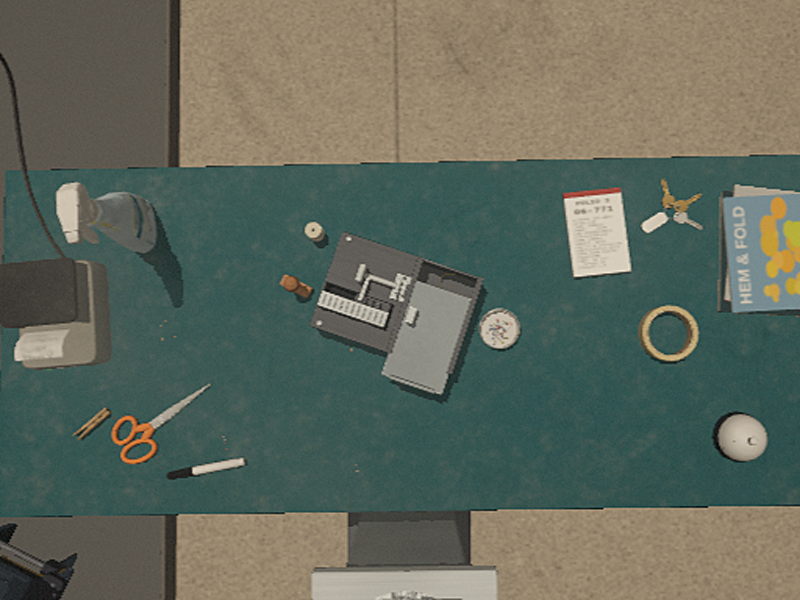

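The scene view shows the box (about 420,340) with the lid open toward the robot. In the top view (800x600 scale), the deck corners are about (342,233) and (312,327), the box back-right corner is (484,278), and the lid front is (383,377)-(443,395). The stamp is at (295,285), the spool at (315,232) and the tin at (500,328).

```bash
cat > h.py <<'E'
import numpy as np, cv2
from scipy.spatial.transform import Rotation as R
def ray(cal,uv,z):
    K,T=np.array(cal['camera_matrix']),R.from_rotvec(cal['rvec']).as_matrix()
    C=-T.T@np.array(cal['tvec']); d=T.T@np.linalg.inv(K)@np.array([*uv,1.])
    return C+d*(z-C[2])/d[2]
def proj(cal,p): return cv2.projectPoints(np.array(p,float).reshape(-1,3),np.array(cal['rvec']),np.array(cal['tvec']),np.array(cal['camera_matrix']),None)[0].reshape(-1,2)
def fit(loc,w):
    "2D rigid local->world: x,y,yaw"
    loc,w=np.array(loc,float),np.array(w,float); a,b=loc[:,0]+1j*loc[:,1],w[:,0]+1j*w[:,1]
    s=np.sum((b-b.mean())*np.conj(a-a.mean())); yaw=np.angle(s); t=b.mean()-np.exp(1j*yaw)*a.mean()
    return t.real,t.imag,yaw,np.abs(b-t-np.exp(1j*yaw)*a)
def tow(pose,p):
    c=complex(p[0],p[1])*np.exp(1j*pose[2]); return np.array([pose[0]+c.real,pose[1]+c.imag,p[2]])
E
python3 - <<'E'
from h import *
from station import arm,viewer
c=viewer.calibration('top'); s=.64
px={'BL':(342,233),'FL':(312,327),'BR':(484,278)}
loc=[(85,137),(-85,137),(85,-115)]
w=[ray(c,np.array(v)*s,60)[:2] for v in px.values()]
p=fit(loc,w);print(w,p)
for v,z in(((383,377),86),((443,395),86)): 
    q=ray(c,np.array(v)*s,z)[:2];d=(complex(*q)-complex(p[0],p[1]))*np.exp(-1j*p[2]);print('lid local',d)
for v,z in(((295,285),60),((315,230),42),((500,328),20)):
    q=ray(c,np.array(v)*s,z)[:2];d=(complex(*q)-complex(p[0],p[1]))*np.exp(-1j*p[2]);print('by',q,d)
o=arm.get_obs();Rm=R.from_rotvec(o['ee_rot']).as_matrix();print(Rm)
cw=viewer.calibration('wrist');T=R.from_rotvec(cw['rvec']).as_matrix();C=-T.T@np.array(cw['tvec'])
print('cam in tool',Rm.T@(C-o['position']),Rm.T@T.T,cw['camera_matrix'])
E
```

```text
[array([728.57356091,  91.8246506 ]), array([570.23205075, 143.82845483]), array([ 647.61764436, -146.62351593])] (np.float64(604.8843413174775), np.float64(-11.341902261422955), np.float64(-0.32864833875888694), array([1.35380667, 2.49588244, 1.16466542]))
lid local (-124.02847468745321-4.232077629518464j)
lid local (-121.70138610164301-106.03126447687887j)
by [641.51202574 172.07822538] (-24.534063272454738+185.42548430471453j)
by [737.63098904 140.16773315] (76.74012095767519+186.24659980756337j)
by [ 563.95735993 -176.29726583] (14.505105745682776-169.33662238888346j)
[[-8.95703078e-01  4.44652086e-01 -7.19757593e-04]
 [ 4.44652667e-01  8.95702037e-01 -1.36599116e-03]
 [ 3.72975225e-05 -1.54356462e-03 -9.99998808e-01]]
cam in tool [ 7.09137863e+01  1.44961803e-02 -1.53702544e+02] [[ 6.92995799e-04 -9.67461869e-01 -2.53015911e-01]
 [ 9.99999449e-01  8.70018222e-04 -5.87765560e-04]
 [ 7.88769221e-04 -2.53015364e-01  9.67461939e-01]] [[320.61132427   0.         253.82558327]
 [  0.         320.61132427 191.29130561]
 [  0.           0.           1.        ]]
```

servo_tool(commands=[[[-11,-6,0],[0,0,0.05],1],[[-33,-19,-1],[0,0,0.15],1],[[-65,-39,-2],[0,0,0.27],1],[[-104,-61,-4],[0,0,0.4],1],[[-142,-83,-5],[0,0,0.53],1],[[-180,-106,-7],[0,0,0.66],1],[[-218,-128,-8],[0,0,0.79],1],[[-256,-151,-9],[0,0,0.92],1],[[-294,-173,-11],[0,0,1.05],1],[[-332,-196,-12],[0,0,1.18],1],[[-371,-218,-14],[0,0,1.31],1],[[-400,-236,-15],[0,0,1.44],1]])

```text
time: 1.3
position: [510.0, 123.5, 245.7]
ee_rot: [2.562, 1.818, -0.0]
ft_force: [0.7, 1.5, 0.9]
width: 0.7
grip_force: 0.0
```

servo_tool(commands=[[[-20,26,0],[0,0,0],1],[[-50,64,0],[0,0,0],1],[[-80,102,0],[0,0,0],1],[[-98,125,0],[0,0,0],1],[[-102,130,0],[0,0,0],1],[[-102,130,0],[0,0,0],1]])

```text
time: 1.9
position: [598.9, -13.4, 245.2]
ee_rot: [-2.557, -1.823, 0.001]
ft_force: [-0.9, -0.0, -0.1]
width: 0.8
grip_force: 0.0
```

Run:
```python
from h import *
from station import arm,viewer
import pickle
o=arm.get_obs();c=viewer.calibration('wrist');im=viewer.grab_frame('wrist')
print(o['time'],o['position'],o['ee_rot'],o['width'])
pickle.dump((c,o),open('w1.pkl','wb'));cv2.imwrite('w1.png',im[:,:,::-1])
cv2.imwrite('pics/w1.png',cv2.resize(im[:,:,::-1],(800,600),interpolation=cv2.INTER_CUBIC))
p=(604.9,-11.3,-.3286)
for n,l in dict(BL=(85,137,60),FL=(-85,137,60),BR=(85,-115,60),tabL=(10,85,100),tabR=(40,85,100),cLF=(-48,132.5,80),cLB=(-22,132.5,80),cRF=(-48,16.5,80)).items(): print(n,proj(c,tow(p,l))[0]*1.5625)
```

```text
1.9 [598.85578612 -13.39699752 245.17067977] [-2.55656119e+00 -1.82342285e+00  1.47663692e-03] 0.840854554180084
BL [541.75723662  50.4891325 ]
FL [267.10421647  51.29189485]
BR [517.75445925 419.65409545]
tabL [422.76553396 135.00707118]
tabR [475.59884599 134.87084409]
cLF [322.44503382  51.83214278]
cLB [367.0491699   51.70190092]
cRF [329.6563369  249.35030534]
```

View pics/w1.png

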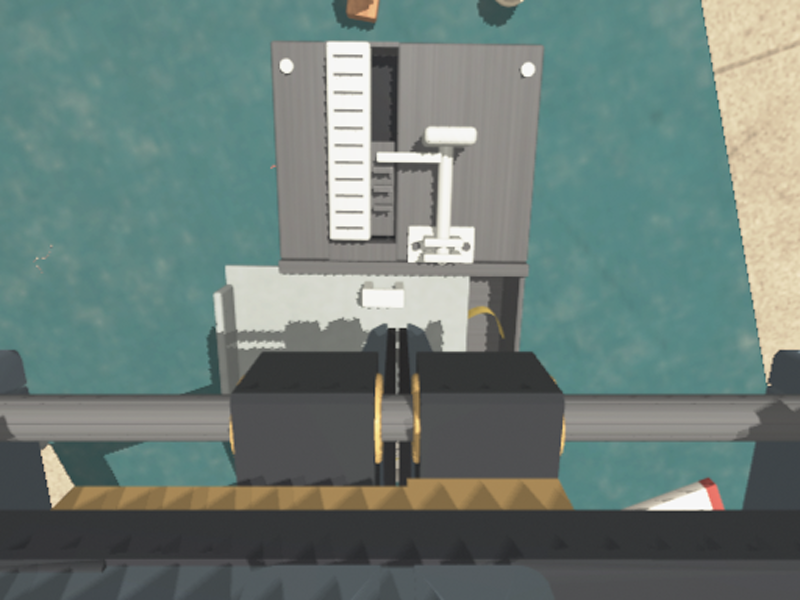

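The wrist view (800x600) shows the deck corners at (272,42) and (542,44), the catch top spanning (327..370, 41..240), the tab's top rear edge at (425..476, 127) and the lip's top front edge near x=216.

Run:
```python
from h import *
import pickle
c,o=pickle.load(open('w1.pkl','rb'))
D=[((542,44),(85,137,60)),((272,42),(-85,137,60)),((327,41),(-48,132.5,80)),((370,41),(-22,132.5,80)),((330,240),(-48,16.5,80)),((371,240),(-22,16.5,80)),((425,127),(10,85,100)),((476,127),(40,85,100))]
w=[ray(c,np.array(u)/1.5625,l[2])[:2] for u,l in D]
p=fit([l[:2] for _,l in D],w);print(p)
P=(p[0],p[1]);pw=complex(*P)
for (u,l),q in zip(D,w): print(l,np.round((complex(*q)-pw)*np.exp(-1j*p[2]),1))
q=ray(c,np.array((216,289))/1.5625,86);print('lip',(complex(*q[:2])-pw)*np.exp(-1j*p[2]))
Rm=R.from_rotvec(o['ee_rot']).as_matrix()
print('tool yaw y',np.arctan2(Rm[1,1],Rm[0,1]))
print('tcp local',(complex(*o['position'][:2])-pw)*np.exp(-1j*p[2]))
```

```text
(np.float64(606.5431396030575), np.float64(-6.617034828447103), np.float64(-0.34197803008361694), array([1.98529939, 1.71818241, 1.0613089 , 0.43070352, 0.44445619,
       0.78507661, 0.5118843 , 1.12453528]))
(85, 137, 60) (83+136.8j)
(-85, 137, 60) (-83.5+136.2j)
(-48, 132.5, 80) (-47+132.7j)
(-22, 132.5, 80) (-22+132.9j)
(-48, 16.5, 80) (-47.8+16.9j)
(-22, 16.5, 80) (-21.7+17.2j)
(10, 85, 100) (10+84.5j)
(40, 85, 100) (38.9+84.8j)
lip (-121.02665917512161-14.6495188740391j)
tool yaw y -0.3316926472591302
tcp local (-4.968534378229384-8.965320060633008j)
```

servo_tool(commands=[[[-10,-30,0],[0,0,0.01],1],[[-26,-76,5],[0,0,0.01],1],[[-40,-120,20],[0,0,0.01],1],[[-48,-145,45],[0,0,0.01],1],[[-48,-150,85],[0,0,0.01],1],[[-48,-150,120],[0,0,0.01],1],[[-48,-150,147],[0,0,0.01],1],[[-48,-150,158],[0,0,0.01],1],[[-48,-150,160],[0,0,0.01],1],[[-48,-150,160],[0,0,0.01],1]])

```text
time: 2.95
position: [442.0, -9.1, 86.7]
ee_rot: [2.564, 1.814, 0.002]
ft_force: [0.1, 1.0, -0.6]
width: 0.7
grip_force: 0.0
```

```bash
cat >> h.py <<'E'
P=(606.54,-6.62,-.342)
def st():
    from station import arm
    o=arm.get_obs();Rm=R.from_rotvec(o['ee_rot']).as_matrix();z=o['position']
    l=(complex(z[0]-P[0],z[1]-P[1]))*np.exp(-1j*P[2]); f=o['ft_force'];g=complex(f[0],f[1])*np.exp(-1j*P[2])
    print('t',o['time'],'local',np.round([l.real,l.imag,z[2]],1),'yawerr',round(np.arctan2(Rm[1,1],Rm[0,1])-P[2],4),'tilt',np.round(Rm[:2,2],4),'F',np.round([g.real,g.imag,f[2]],1),'w',round(o['width'],1))
E
python3 -c "from h import *;st()"
```

```text
t 2.95 local [-154.2  -57.5   86.7] yawerr 0.0028 tilt [0.0013 0.0001] F [-0.2  1.  -0.6] w 0.7
```

servo_tool(commands=[[[0,5,0],[0,0,0],1],[[0,11,0],[0,0,0],1],[[0,17,0],[0,0,0],1],[[0,22,0],[0,0,0],1],[[0,27,0],[0,0,0],1],[[0,32,0],[0,0,0],1],[[0,37,0],[0,0,0],1],[[0,42,0],[0,0,0],1],[[0,46,0],[0,0,0],1],[[0,50,0],[0,0,0],1],[[0,51,0],[0,0,0],1]])

```text
time: 4.05
position: [490.0, -26.9, 85.8]
ee_rot: [2.565, 1.813, -0.0]
ft_force: [-2.6, -0.8, -0.4]
width: 0.5
grip_force: 1.1
```

```bash
python3 -c "from h import *;st()"
```

```text
t 4.05 local [-103.   -58.2   85.8] yawerr 0.002 tilt [ 0.0001 -0.0002] F [-2.2 -1.6 -0.4] w 0.5
```

Pushing at ~2 N. I'll continue in small steps until the force rises.

servo_tool(commands=[[[0,2,0],[0,0,0],1],[[0,4,0],[0,0,0],1],[[0,5,0],[0,0,0],1],[[0,5,0],[0,0,0],1]])

```text
time: 4.45
position: [494.4, -28.4, 85.9]
ee_rot: [2.565, 1.814, 0.0]
ft_force: [-1.6, -0.2, 0.3]
width: 0.1
grip_force: 0.7
```

```bash
python3 -c "from h import *;st()"
```

```text
t 4.45 local [-98.3 -58.1  85.9] yawerr 0.002 tilt [ 0.0002 -0.    ] F [-1.5 -0.7  0.3] w 0.1
```

servo_tool(commands=[[[0,1,0],[0,0,0],1],[[0,2,0],[0,0,0],1],[[0,2,0],[0,0,0],1]])

```text
time: 4.75
position: [496.3, -29.0, 85.9]
ee_rot: [2.565, 1.814, 0.0]
ft_force: [-1.8, 0.1, 0.1]
width: 0.7
grip_force: 0.8
```

```bash
python3 -c "from h import *;st()"
```

```text
t 4.75 local [-96.4 -58.1  85.9] yawerr 0.002 tilt [0.0001 0.    ] F [-1.7 -0.5  0.1] w 0.7
```

servo_tool(commands=[[[0,1,0],[0,0,0],1],[[0,2,0],[0,0,0],1],[[0,3,0],[0,0,0],1],[[0,3,0],[0,0,0],1]])

```text
time: 5.15
position: [496.6, -29.2, 85.8]
ee_rot: [-2.562, -1.81, 0.006]
ft_force: [-7.6, 2.0, 5.8]
width: -0.1
grip_force: 4.3
```

```bash
python3 -c "from h import *;st()"
```

```text
t 5.15 local [-96.  -58.1  85.8] yawerr 0.0015 tilt [-0.0056  0.0017] F [-7.9 -0.7  5.8] w -0.1
```

servo_tool(commands=[[[0,-10,0],[0,0,0],1],[[0,-20,-3],[0,0,0],1],[[0,-22,-25],[0,0,0],1],[[10,-15,-55],[0,0,0],-0.05],[[35,5,-64],[0,0,0],-0.05],[[70,28,-64],[0,0,0],-0.05],[[105,50,-64],[0,0,0],-0.05],[[140,72,-64],[0,0,0],-0.05],[[160,85,-64],[0,0,0],-0.05],[[167,88,-64],[0,0,0],-0.05],[[167,88,-64],[0,0,0],-0.05],[[167,88,-64],[0,0,0],-0.05]])

```text
time: 6.35
position: [636.6, 97.5, 150.0]
ee_rot: [-2.565, -1.813, 0.001]
ft_force: [-0.4, 0.0, 0.1]
width: 47.6
grip_force: 0.0
```

Run:
```python
from h import *
st()
from station import viewer
c=viewer.calibration('wrist');im=viewer.grab_frame('wrist')
cv2.imwrite('pics/w2.png',cv2.resize(im[:,:,::-1],(800,600),interpolation=cv2.INTER_CUBIC))
im=viewer.grab_frame('top');cv2.imwrite('pics/t2.png',cv2.resize(im[130:270,180:340,::-1],(640,560),interpolation=cv2.INTER_CUBIC))
```

```text
t 6.35 local [ -6.6 108.2 150. ] yawerr 0.0019 tilt [-0.0008 -0.0004] F [-0.4 -0.1  0.1] w 47.6
```

View pics/w2.png

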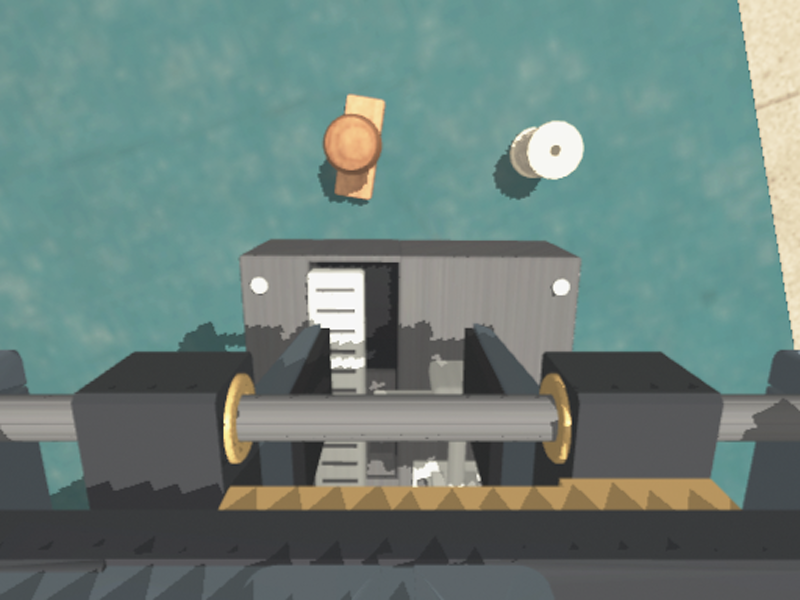

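The wrist view shows the left finger over the catch (about 320,340) and the right finger (about 480,340) behind the bolt tab (about 450,370). The stamp and spool are clear. Next I descend and press the catch.

servo_tool(commands=[[[0,0,15],[0,0,0],-0.05],[[0,0,35],[0,0,0],-0.05],[[0,0,47],[0,0,0],-0.05],[[0,0,52],[0,0,0],-0.05],[[0,0,56],[0,0,0],-0.05],[[0,0,60],[0,0,0],-0.05],[[0,0,63],[0,0,0],-0.05],[[0,0,63],[0,0,0],-0.05]])

```text
time: 7.25
position: [637.4, 97.8, 87.6]
ee_rot: [2.565, 1.814, -0.001]
ft_force: [-3.9, -0.7, 6.1]
width: 47.7
grip_force: 3.1
```

```bash
python3 -c "from h import *;st()"
```

```text
t 7.25 local [ -6.  108.7  87.6] yawerr 0.0022 tilt [-0.0003 -0.0005] F [-3.4 -1.9  6.1] w 47.7
```

servo_tool(commands=[[[0,0,1.5],[0,0,0],-0.05],[[-4,0,1.5],[0,0,0],-0.05],[[-8,0,1.5],[0,0,0],-0.05],[[-12,0,1.5],[0,0,0],-0.05],[[-16,0,1.5],[0,0,0],-0.05],[[-20,0,1.5],[0,0,0],-0.05],[[-22,0,1.5],[0,0,0],-0.05]])

```text
time: 7.95
position: [632.8, 80.0, 87.6]
ee_rot: [-2.566, -1.811, -0.014]
ft_force: [1.4, 7.4, 5.8]
width: 48.0
grip_force: 4.2
```

```bash
python3 -c "from h import *;st()"
```

```text
t 7.95 local [-4.3 90.4 87.6] yawerr 0.0004 tilt [0.0069 0.0053] F [-1.2  7.4  5.8] w 48.0
```

Run:
```python
from h import *
st()
from station import viewer
a=viewer.grab_frame('wrist')[:,:,::-1]
b=viewer.grab_frame('scene')[165:275,195:335,::-1]
cv2.imwrite('pics/c3.png',np.vstack([cv2.resize(a[90:280,140:390],(500,290),interpolation=cv2.INTER_CUBIC)[:, :],cv2.resize(b,(500,310),interpolation=cv2.INTER_CUBIC)]))
```

```text
t 7.95 local [-4.3 90.4 87.6] yawerr 0.0004 tilt [0.0069 0.0053] F [-1.2  7.4  5.8] w 48.0
```

View pics/c3.png

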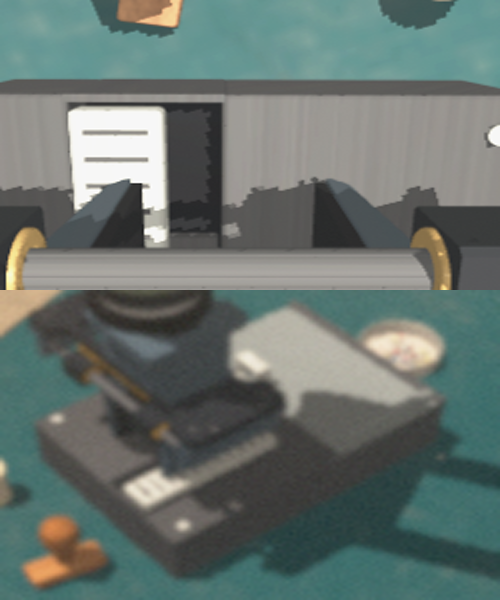

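servo_tool(commands=[[[3,0,2],[0,0,0],-0.05],[[3,0,3],[0,0,0],-0.05],[[0,0,3],[0,0,0],-0.05],[[-3,0,3],[0,0,0],-0.05],[[-3,0,3],[0,0,0],-0.05]])

```text
time: 8.55
position: [632.2, 77.4, 85.4]
ee_rot: [-2.567, -1.811, -0.016]
ft_force: [0.9, 7.0, 8.4]
width: 47.8
grip_force: 4.9
```

```bash
python3 -c "from h import *;st()"
```

```text
t 8.55 local [-4.  87.7 85.4] yawerr -0.0 tilt [0.0082 0.0058] F [-1.5  6.9  8.4] w 47.8
```

servo_tool(commands=[[[-3,0,0],[0,0,0],-0.05],[[-6,0,0],[0,0,0],-0.05],[[-9,0,0],[0,0,0],-0.05],[[-12,0,0],[0,0,0],-0.05],[[-15,0,0],[0,0,0],-0.05],[[-15,0,0],[0,0,0],-0.05]])

```text
time: 9.15
position: [627.4, 63.4, 85.4]
ee_rot: [2.567, 1.811, 0.017]
ft_force: [0.5, 8.5, 9.8]
width: 48.0
grip_force: 5.2
```

```bash
python3 -c "from h import *;st()"
```

```text
t 9.15 local [-3.8 73.  85.4] yawerr -0.0001 tilt [0.0087 0.0059] F [-2.4  8.1  9.8] w 48.0
```

Sliding steadily. Continue to the end stop.

servo_tool(commands=[[[-3,0,-0.5],[0,0,0],-0.05],[[-6,0,-0.5],[0,0,0],-0.05],[[-9,0,-0.5],[0,0,0],-0.05],[[-11,0,-0.5],[0,0,0],-0.05],[[-12,0,-0.5],[0,0,0],-0.05],[[-12,0,-0.5],[0,0,0],-0.05]])

```text
time: 9.75
position: [624.1, 53.9, 85.6]
ee_rot: [-2.566, -1.811, -0.021]
ft_force: [2.4, 13.0, 6.4]
width: 47.9
grip_force: 8.2
```

```bash
python3 -c "from h import *;st()"
```

```text
t 9.75 local [-3.7 62.9 85.6] yawerr 0.0003 tilt [0.0101 0.0086] F [-2.1 13.   6.4] w 47.9
```

servo_tool(commands=[[[-2,0,0],[0,0,0],-0.05],[[-4,0,0],[0,0,0],-0.05],[[-5,0,0],[0,0,0],-0.05],[[-5,0,0],[0,0,0],-0.05]])

```text
time: 10.15
position: [624.0, 53.5, 85.9]
ee_rot: [-2.563, -1.808, -0.032]
ft_force: [6.1, 26.2, 4.4]
width: 48.0
grip_force: 14.7
```

```bash
python3 -c "from h import *;st()"
```

```text
t 10.15 local [-3.7 62.5 85.9] yawerr -0.0001 tilt [0.0139 0.0157] F [-3.  26.7  4.4] w 48.0
```

servo_tool(commands=[[[6,0,0],[0,0,0],-0.05],[[12,0,0],[0,0,0],-0.05],[[15,0,-6],[0,0,0],-0.05],[[15,0,-20],[0,0,0],-0.05],[[15,0,-50],[0,0,0],-0.05],[[15,0,-90],[0,0,0],-0.05],[[20,-30,-130],[0,0,0],-0.05],[[20,-70,-160],[0,0,0],-0.05],[[20,-115,-165],[0,0,0],-0.05],[[20,-160,-165],[0,0,0],-0.05],[[20,-180,-165],[0,0,0],-0.05],[[20,-180,-165],[0,0,0],-0.05]])

```text
time: 11.35
position: [453.5, 124.1, 249.1]
ee_rot: [-2.563, -1.816, -0.003]
ft_force: [1.1, -0.1, 0.0]
width: 47.8
grip_force: 0.0
```

Run:
```python
from h import *
st()
from station import viewer
c=viewer.calibration('wrist');a=viewer.grab_frame('wrist')[:,:,::-1]
cv2.imwrite('pics/w4.png',cv2.resize(a,(800,600),interpolation=cv2.INTER_CUBIC))
for n,l in dict(lipL=(-85,-17.5,86),tab_home_L=(10,45,100),tab_home_R=(40,45,100),catchup=(-48,16.5,80),catchdn=(-48,16.5,68),catchupR=(-22,132.5,80),catchdnR=(-22,132.5,68)).items(): print(n,proj(c,tow(P,l))[0]*1.5625)
```

```text
t 11.35 local [-188.    71.8  249.1] yawerr 0.0038 tilt [0.0014 0.0014] F [1.1 0.3 0. ] w 47.8
lipL [544.10379469 407.86245107]
tab_home_L [707.58493242 328.74939094]
tab_home_R [754.73404452 328.93409283]
catchup [599.23837402 358.89800537]
catchdn [592.61327764 352.69505642]
catchupR [660.05764952 186.35053513]
catchdnR [650.68317388 185.72115622]
```

View pics/w4.png

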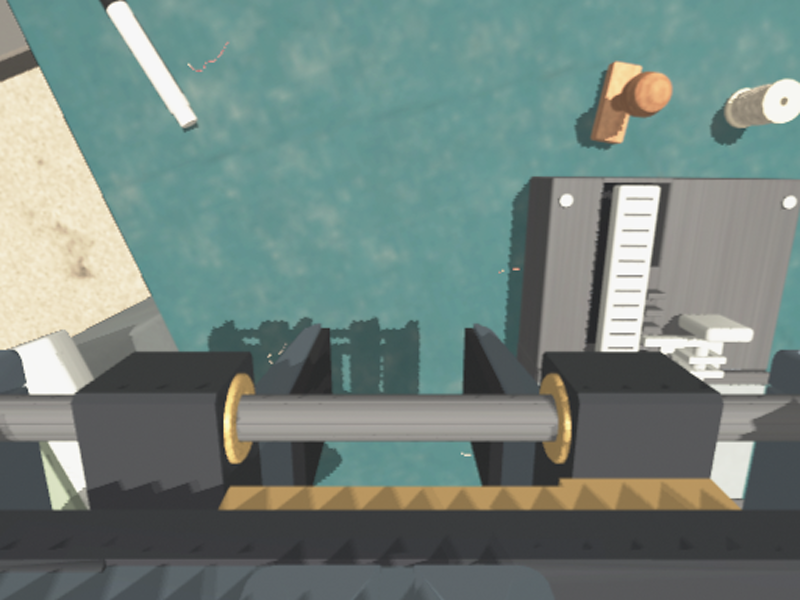

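The wrist view shows the tab's top rear edge at about (708..754, 328), against a predicted home position of (707..755, 329). The catch corner is at (660,186), which matches "up". The stamp and spool are standing, and the robot is clear.

```bash
python3 -c "
from station import sign_off;print(sign_off())"
```

```text
the job is handed in; nothing more can be done
None
```

I shut the lid to its stop and pushed the bolt to its hard stop with the catch held down. The catch sprang back up when I let go; the final picture shows the bolt home and the stamp and spool standing. I didn't recheck the lid or the tin in a picture at the end. Handed in at about 11.4 s; no verdict came back.

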